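Nest the tasting cups on the caddy, lift it and turn it with the ball centred

TASK

Get the tasting caddy ready to hand over: set the medium steel cup upright inside the large one standing on the caddy, and after that the small cup inside the medium one, each right down on the floor of the next. Then take the caddy by the bar of its arched handle, lift it level straight up off its mat, and only once it is about 10 cm up turn it a quarter turn (either way) so that its length runs square across the mat's length, keeping the loose steel ball in the middle of its dish and the nest of cups standing. Finish while holding it there in the gripper, still and level over the mat and about 10 cm above it, and leave the bottle, the glass stopper and the red scoop where they are.

Things in the scene. Friction and masses are not known exactly. Their poses are not given: they have to be found in the camera images.
- mat: flat brown cork mat fixed on the sideboard, 340 x 160 mm, 3 mm thick; origin at the centre of its underside (height 0); its x axis runs along its 340 mm length, z up
- caddy: pale wooden serving caddy, loose, 0.42 kg, midway on the mat, its length along the mat's within 2 degrees: plank 300 x 120 x 6 mm with a 5 mm wide edge lip 12 mm high. Origin at the centre of its underside (3 mm up at the start); x along its length towards the end with the large cup, z up. In the middle a dish with a ball, over it an arched handle; a marble coaster at the -x end balances the cups
- caddy_grip (a point): the middle of the handle bar, 85 mm above the caddy's underside, the point to grip; the axes are the caddy's. The bar runs along x, 116 mm long, 12 mm thick (y), 14 mm tall, on two posts 14 mm wide (y) and 10 mm thick at x = -53 and +53 mm; pinch it across, along y. With ball and cups the caddy weighs about 0.64 kg and balances within 10 mm of this point
- caddy_dish (a point): centre of the dish's floor, where the ball rests, 9 mm above the caddy's underside; axes as the caddy's. The shallow round dish, 84 mm across and 6 mm deep, rises gently (3, then 7, then 14 degrees), so the ball rolls off centre if the caddy is tilted or jerked
- ball: the steel ball, 32 mm diameter, 60 g, loose in the dish; the body's axes turn as it rolls, use point ball_center
- ball_center (a point): centre of the steel ball
- large_cup: short wide steel cup, standing loose on the caddy's plank about 105 mm from its middle along +x: outside 70 mm diameter, 45 mm tall, wall 3 mm (mouth 63 mm clear), floor 4 mm thick; origin at the centre of its underside, z towards its mouth; 65 g
- medium_cup: middle steel cup, standing on the sideboard on the robot's left: outside 52 mm diameter, 60 mm tall, wall 3 mm (mouth 44 mm clear), floor 4 mm thick; origin at the centre of its underside, z towards its mouth; nested in the large cup its rim stands 19 mm proud; about 55 g
- small_cup: tall narrow steel cup, standing on the sideboard on the robot's left: outside 35 mm diameter, 75 mm tall, wall 3 mm; origin at the centre of its underside, z towards its mouth; nested in the medium cup its rim stands 19 mm proud; about 40 g
- bottle: sealed amber rum bottle, 72 mm diameter, 235 mm tall, standing on the robot's right; origin at the centre of its underside; leave alone
- stopper: glass decanter stopper, 46 mm diameter, 45 mm tall, standing on its head beyond the work; origin at the centre of its underside; leave alone
- scoop: small red plastic scoop, cup 52 mm across and 34 mm tall with a flat 85 mm handle, on the far left; origin under its cup; leave alone
Things that resemble listed ones, but are neither listed nor needed, are in the scene too. What is shaped like the small_cup but orange is not meant.

How it is judged:
By the outcome, as a careful person would: the job done as asked, in the order asked, and still so for the second after the job is handed in, while the arm keeps its last pose, push and grip.
It also fails if it takes over 72 s, if anything falls off the work surface, if the arm or the gripper's body presses on something with over 40 N, if the wrist force passes 120 N, or if a joint passes its speed limit or range.

ROBOT

A 6-joint arm with a two-finger parallel gripper is mounted at the origin on the work surface. World frame = base frame: x ahead of the robot, y to its left, z up, the work surface at z = 0. Lengths are in m, angles in rad, forces in N, time in s.
With the tool pointing down it reaches from about 0.4 to 0.825 m from the base axis. Payload 7 kg.
Tool frame: the origin (TCP) lies at the very end of the fingers, on their centre line; the grasp point (between the pads) lies 19 mm behind it (bot.hold_point_z is the distance from the TCP to the grasp point, in m); z points along the fingers, y is the line along which they close (so a half turn about z gives the same grasp; the last joint's range is limited). The gripper opens to 85 mm and grips with 20 to 120 N. Pads are 22 mm wide; open, the fingers measure 114 mm over their backs; the gripper's body (76 mm by 85 mm) begins 54 mm behind the grasp point. The pads swing forward as they close: fully open they stand 13 mm farther back than shut.
Start: joints at [-1.013, 0.359, 0.012, 0, -1.224, -0.288], TCP at [0.18, -0.651, 0.231] pointing down, gripper open.
Joint ranges: [-3.07, 3.07], [-1.43, 2.12], [-1.02, 1.25], [-3.03, 1.67], [-3.05, -0], [-3.03, 3.03]. Speed limits (rad/s): [2.39, 2.39, 3.01, 3.14, 3.14, 3.14].

INTERFACE

Orientations are given as a unit quaternion [x, y, z, w].
In Python, from station import bot gives the robot as it stands.
- The arm moves only by the tool arm_command, never from a script. Its argument "series" is a list of rows, each a list of 2 entries, a list of its own where there are three numbers: the shift along the tool's x, y, z each as a share of 0.8 m, from -1 to 1, then the turn, a rotation vector about the tool's x, y, z each as a share of 45 degrees, from -1 to 1. A call has 1 to 5 rows; each row shifts and turns the commanded pose from where the row before left it, along the tool's axes as they then stand; what a row does not reach is not made up. A row lasts 1/12 s, in which the tool goes at most 41.7 mm and 7.16 degrees, less where a joint would pass 70% of its speed; a pose out of reach is approached as far as the arm can. A call with a number of a shift or a turn outside -1 to 1 is refused whole. A call with a gripper value outside its range is refused whole. "grip" is the finger opening in mm, from 0 to 85.4, set as the call begins (left out, the last holds). The fingers move at their own pace and stop on an object; "grip_force" is the grip in N (left out, the last holds). Time passes only in rows, so rows that do not move let the fingers close. It gives the time, the measured TCP pose, the force, the opening and the grip force at its end, in the units of the state.
- bot.read_state(): the state, without advancing time (a new reading comes with each control period).
- bot.grab_frame(name): name is "side" or "top" or "wrist"; returns the picture (480x640x3 uint8, red, green, blue); there is no depth.
- bot.calibration(name): a dict with "vertical_fov" (degrees; the focal length in pixels is half the picture's height over the tangent of half this angle, whatever the lens; pixels are square), "cx", "cy" (the principal point, pixels), "pose" (4x4, takes a point from camera to world coordinates); the wrist camera has in their place "mount" (4x4, takes a point from camera to tool coordinates, whose origin is the TCP and whose axes are the flange's). Camera axes: x right, y down, z forward; pixel columns grow to the right and rows downward; lengths in m; the calibration is good to about 2 mm. A picture is of the moment at which its call begins: read the wrist's pose just before it. calibration takes no time and is no camera call.
- bot.close_job(): hands the job in; it is judged then, once.
The state is a dict: "clock": time; "q": joint angles; "qd": joint speeds; "effort": joint torques, N m; "position": TCP position; "orientation": TCP orientation; "contact_force": force on the tool from outside, world axes, zero at the start; "wrist_torque": the same for the moment, N m; "width": finger opening in m; "grip_force": force on a finger pad.
Only numpy, scipy, OpenCV 4.12 (cv2) and the standard library are available. Lean on these libraries where they do the work, as an engineer would, in place of code of your own. Each camera call takes 0.05 s, during which the arm holds its last target. There are 200 camera calls.

## Working session

There is one attempt and no reset: what is moved stays moved. The work goes in short steps, Python scripts to look and compute and a tool call to move; the robot and the scene stay as the last step left them, time stands still between calls to the robot, and variables do not carry over. Pictures are saved under pics/ and viewed, at most 10 in all, crops included, and the job is handed in when it is done.

Besides the shell and the picture viewer there is one more tool, called after ">>>" as name([rows], argument=value, ...), one row to a line, values as JSON. arm_command: Moves the arm, as the interface text tells. Shift numbers are shares of 0.8 m and turn numbers shares of 45 degrees, none past 1 either way. Its arguments: {"type":"object","properties":{"series":{"type":"array"},"grip":{"type":"number"},"grip_force":{"type":"number"}},"required":["series"]}

```bash
ls; mkdir -p pics; python3 - <<'E'
from station import bot
import cv2,numpy as np
s=bot.read_state();print(s['clock'],s['position'],s['orientation'])
for n in("top","side","wrist"):
    c=bot.calibration(n);print(n,{k:np.round(v,3).tolist() for k,v in c.items()})
a=[bot.grab_frame(n) for n in("top","side")]
for n,i in zip(("top","side"),a): cv2.imwrite(f"pics/{n}0.png",i[:,:,::-1])
E
```

```text
pics
0.0 [ 0.17976942 -0.65013173  0.23036591] [-1.34446041e-01  9.90920576e-01  8.00139752e-04 -1.81874685e-04]
top {'vertical_fov': 45.326, 'cx': 314.73, 'cy': 232.27, 'pose': [[-0.01, -0.982, 0.189, 0.318], [-1.0, 0.01, 0.001, 0.032], [-0.003, -0.189, -0.982, 1.273], [0.0, 0.0, 0.0, 1.0]]}
side {'vertical_fov': 54.206, 'cx': 321.161, 'cy': 237.784, 'pose': [[0.703, -0.394, 0.592, -0.03], [-0.711, -0.368, 0.6, -0.565], [-0.019, -0.842, -0.539, 0.636], [0.0, 0.0, 0.0, 1.0]]}
wrist {'vertical_fov': 67.912, 'cx': 323.682, 'cy': 238.073, 'mount': [[0.001, -0.959, -0.285, 0.074], [1.0, 0.0, 0.001, -0.0], [-0.0, -0.285, 0.959, -0.142], [0.0, 0.0, 0.0, 1.0]]}
```

View pics/top0.png

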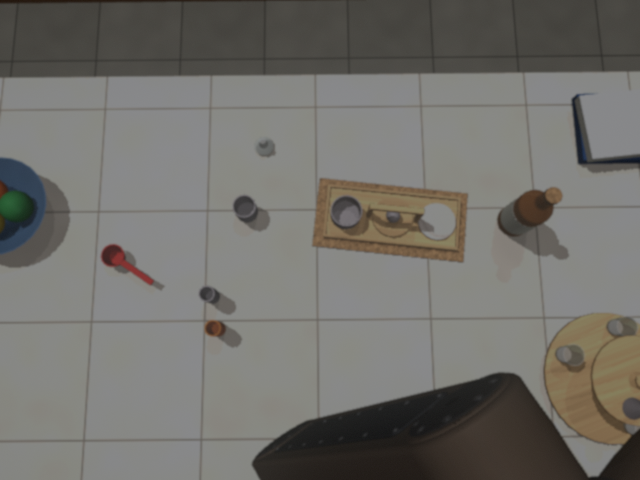

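View pics/side0.png

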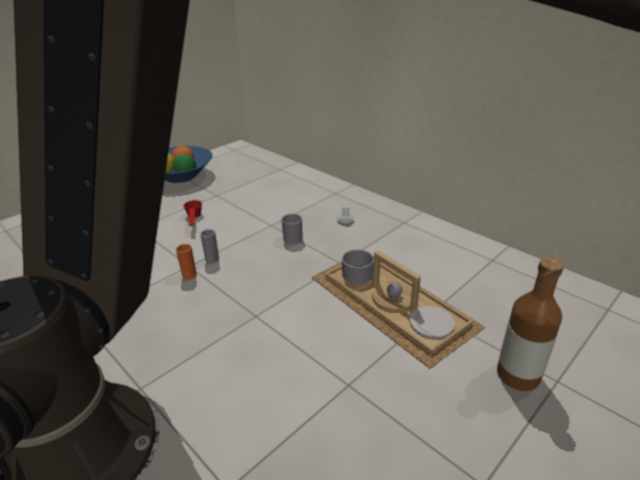

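Top view candidates:
- **Medium cup:** grey cup (246,209).
- **Large cup:** the one on the caddy (346,212).
- **Small cup:** grey (209,295). Its lookalikes are the orange cup (215,328, not meant) and the shakers on the turntable (565,354) and (615,327).

The bottle is at (525,212), the stopper at (265,148) and the scoop at (113,256).

```bash
cat > h.py <<'E'
from station import bot
import cv2,numpy as np
from scipy.spatial.transform import Rotation as R
def cam(name):
    c=bot.calibration(name)
    if name=="wrist":
        s=bot.read_state();T=np.eye(4);T[:3,:3]=R.from_quat(s['orientation']).as_matrix();T[:3,3]=s['position'];P=T@np.array(c['mount'])
    else:P=np.array(c['pose'])
    return P,240/np.tan(np.radians(c['vertical_fov']/2)),c['cx'],c['cy']
def ray(C,uv,z):
    P,f,cx,cy=C;d=P[:3,:3]@np.array([(uv[0]-cx)/f,(uv[1]-cy)/f,1.]);return P[:3,3]+d*(z-P[2,3])/d[2]
def proj(C,p):
    P,f,cx,cy=C;q=P[:3,:3].T@(np.array(p)-P[:3,3]);return f*q[:2]/q[2]+[cx,cy]
def go(target,yaw_y=None):
    "distance to go: tool-axis shift (share of .8 m), and tool-z turn (share of 45deg)"
    s=bot.read_state();M=R.from_quat(s['orientation']).as_matrix()
    d=M.T@(np.array(target)-s['position'])/.8
    t=None
    if yaw_y is not None:
        t=-(np.degrees(yaw_y)-np.degrees(np.arctan2(M[1,1],M[0,1]))+180)%360-180;t=t/45
    return np.round(d,4),t
E
python3 - <<'E'
from h import *
C=cam("top")
for n,uv,z in[("med",(244,204),.06),("large",(346,208),.054),("small",(207,291),.075),("orange",(214,325),.075),("bottle",(554,196),.235),("stopper",(265,151),0),("scoop",(113,254),.034)]+[("mat",p,.003) for p in((319,179),(468,192),(464,261),(314,247))]:
    print(n,ray(C,uv,z).round(3))
E
```

```text
med [0.616 0.186 0.06 ]
large [ 0.606 -0.035  0.054]
small [0.427 0.259 0.075]
orange [0.357 0.243 0.075]
bottle [ 0.582 -0.412  0.235]
stopper [0.757 0.147 0.   ]
scoop [0.513 0.474 0.034]
mat [0.687 0.023 0.003]
mat [ 0.653 -0.317  0.003]
mat [ 0.494 -0.298  0.003]
mat [0.529 0.036 0.003]
```

```bash
python3 - <<'E'
import cv2
a=cv2.imread("pics/top0.png")[180:350,180:480]
cv2.imwrite("pics/crop.png",cv2.resize(a,None,fx=2.6,fy=2.6,interpolation=cv2.INTER_CUBIC))
E
```

```text
(no output)
```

View pics/crop.png

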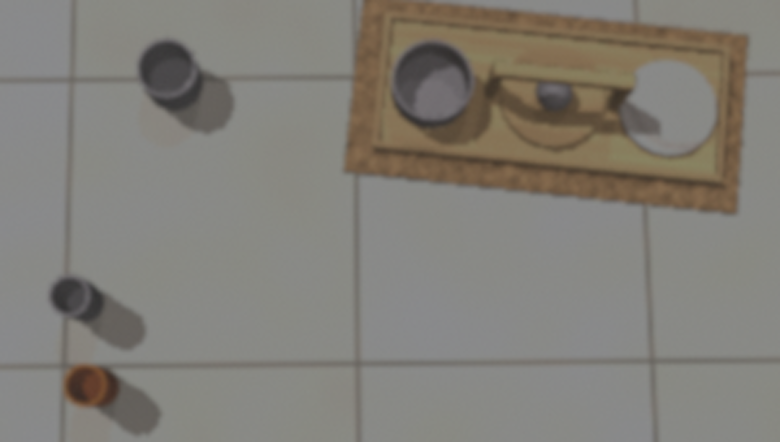

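The crop confirms the choice: medium cup at crop (168,68), small grey cup at (73,297) and large cup on the caddy at (433,82). The orange cup at (92,385) is left alone. Next I rise and turn the fingers across the caddy's length.

>>> arm_command([
  [[0,0,-0.03],[0,0,-0.153]],
  [[0,0,-0.03],[0,0,-0.153]],
  [[0,0,-0.03],[0,0,-0.153]],
  [[0,0,-0.03],[0,0,-0.153]],
  [[0,0,0],[0,0,-0.153]],
], grip=75)

```text
clock: 0.52
position: [0.1801, -0.6522, 0.3328]
orientation: [-0.424, 0.905, -0.003, -0.001]
contact_force: [-0.6, -1.0, 1.3]
width: 0.075
grip_force: 0.0
```

>>> arm_command([
  [[0,0,0],[0,0,-0.153]],
  [[0,0,0],[0,0,-0.153]],
  [[0,0,0],[0,0,-0.153]],
  [[0,0,0],[0,0,-0.153]],
  [[0,0,0],[0,0,-0.153]],
])

```text
clock: 0.93
position: [0.1798, -0.6503, 0.3267]
orientation: [-0.673, 0.739, 0.0, 0.0]
contact_force: [-0.2, -0.4, 0.2]
width: 0.0746
grip_force: 0.0
```

```bash
python3 - <<'E'
from h import *
print(bot.read_state()['position'],go([.616,.186,.2],np.radians(174.2)))
E
```

```text
[ 0.17984173 -0.65034835  0.3267382 ] (array([-1.0916, -0.4454,  0.1592]), np.float64(0.009937279462147015))
```

>>> arm_command([
  [[-0.044,-0.018,0],[0,0,0]],
  [[-0.044,-0.018,0],[0,0,0]],
  [[-0.044,-0.018,0],[0,0,0]],
  [[-0.044,-0.018,0],[0,0,0]],
  [[-0.044,-0.018,0],[0,0,0]],
])

```text
clock: 1.35
position: [0.2692, -0.4809, 0.3268]
orientation: [-0.671, 0.742, 0.0, 0.0]
contact_force: [1.0, 0.4, 0.3]
width: 0.0751
grip_force: 0.0
```

>>> arm_command([
  [[-0.044,-0.018,0],[0,0,0]],
  [[-0.044,-0.018,0],[0,0,0]],
  [[-0.044,-0.018,0],[0,0,0]],
  [[-0.044,-0.018,0],[0,0,0]],
  [[-0.044,-0.018,0],[0,0,0]],
])

```text
clock: 1.77
position: [0.3583, -0.3128, 0.3272]
orientation: [-0.671, 0.741, 0.0, 0.0]
contact_force: [1.0, -0.1, 0.1]
width: 0.075
grip_force: 0.0
```

>>> arm_command([
  [[-0.044,-0.018,0],[0,0,0]],
  [[-0.044,-0.018,0],[0,0,0]],
  [[-0.044,-0.018,0],[0,0,0]],
  [[-0.044,-0.018,0],[0,0,0]],
  [[-0.044,-0.018,0],[0,0,0]],
])

```text
clock: 2.18
position: [0.4474, -0.1447, 0.3274]
orientation: [-0.671, 0.741, -0.0, 0.0]
contact_force: [1.7, -0.8, 0.4]
width: 0.0746
grip_force: 0.0
```

```bash
python3 - <<'E'
from h import *
print(bot.read_state()['position'],go([.616,.186,.2],np.radians(174.2)))
E
```

```text
[ 0.44737758 -0.14466961  0.32736267] (array([-0.4321, -0.1688,  0.1594]), np.float64(0.0026632493114643946))
```

>>> arm_command([
  [[-0.043,-0.017,0.01],[0,0,0]],
  [[-0.043,-0.017,0.01],[0,0,0]],
  [[-0.043,-0.017,0.01],[0,0,0]],
  [[-0.043,-0.017,0.01],[0,0,0]],
  [[-0.043,-0.017,0.01],[0,0,0]],
])

```text
clock: 2.6
position: [0.5321, 0.0197, 0.2868]
orientation: [-0.671, 0.741, 0.0, 0.0]
contact_force: [1.5, -1.5, -0.5]
width: 0.0749
grip_force: 0.0
```

>>> arm_command([
  [[-0.043,-0.017,0.02],[0,0,0]],
  [[-0.043,-0.017,0.02],[0,0,0]],
  [[-0.043,-0.017,0.02],[0,0,0]],
  [[-0.043,-0.017,0.02],[0,0,0]],
  [[-0.043,-0.017,0.02],[0,0,0]],
])

```text
clock: 3.02
position: [0.6169, 0.1839, 0.2061]
orientation: [-0.671, 0.741, 0.0, -0.0]
contact_force: [0.6, -0.5, 0.3]
width: 0.075
grip_force: 0.0
```

>>> arm_command([
  [[0,0,0.01],[0,0,0]],
  [[0,0,0],[0,0,0]],
  [[0,0,0],[0,0,0]],
])

```text
clock: 3.27
position: [0.616, 0.182, 0.1983]
orientation: [-0.671, 0.741, 0.0, -0.001]
contact_force: [0.9, -0.3, 0.5]
width: 0.075
grip_force: 0.0
```

```bash
python3 - <<'E'
from h import *
C=cam("wrist");i=bot.grab_frame("wrist");cv2.imwrite("pics/w1.png",i[:,:,::-1])
print(bot.read_state()['position'],proj(C,[.616,.186,.06]))
E
```

```text
[0.6164111  0.18168497 0.19952991] [322.52368282 231.08782431]
```

View pics/w1.png

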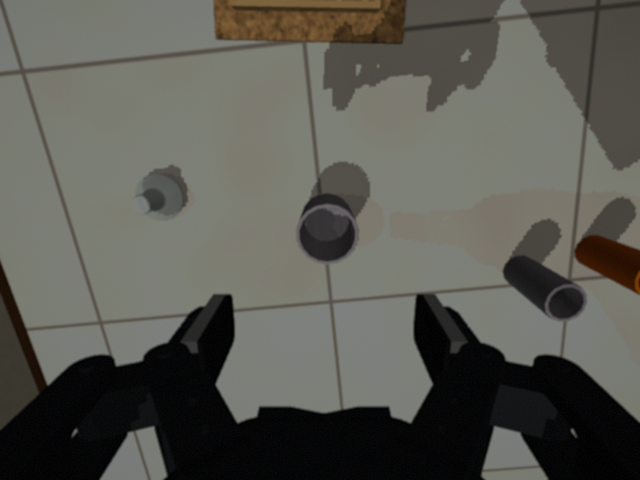

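Medium cup rim is centred at about (328,233), small cup rim at about (566,301) and the orange one farther right at about (635,275). The stopper is at (165,195).

```bash
python3 - <<'E'
from h import *
C=cam("wrist")
m=ray(C,(327.5,232.5),.06);print(m,ray(C,(566,301),.075))
print(go([m[0],m[1],.041]))
E
```

```text
[0.61270502 0.18776489 0.06      ] [0.42225054 0.2614376  0.075     ]
(array([-0.0072,  0.0053,  0.1982]), None)
```

>>> arm_command([
  [[-0.007,0.005,0.03],[0,0,0]],
  [[0,0,0.045],[0,0,0]],
  [[0,0,0.045],[0,0,0]],
  [[0,0,0.045],[0,0,0]],
  [[0,0,0.033],[0,0,0]],
])

```text
clock: 3.73
position: [0.6126, 0.1868, 0.0402]
orientation: [-0.671, 0.742, 0.0, 0.0]
contact_force: [-1.0, -0.7, -0.2]
width: 0.0751
grip_force: 0.0
```

>>> arm_command([
  [[0,0,0],[0,0,0]],
  [[0,0,0],[0,0,0]],
  [[0,0,0],[0,0,0]],
  [[0,0,0],[0,0,0]],
  [[0,0,0],[0,0,0]],
], grip=40, grip_force=30)

```text
clock: 4.15
position: [0.6145, 0.1888, 0.0435]
orientation: [-0.671, 0.741, -0.0, 0.002]
contact_force: [0.0, 0.5, -2.0]
width: 0.0506
grip_force: 31.5
```

```bash
python3 - <<'E'
from h import *
s=bot.read_state();print(s['position'],s['width'],s['grip_force'],go([.606,-.035,.19]))
E
```

```text
[0.61450213 0.18875116 0.04346746] 0.05063338251858755 31.53556124714669 (array([ 0.2789, -0.0177, -0.1838]), None)
```

>>> arm_command([
  [[0,0,-0.02],[0,0,0]],
  [[0,0,-0.04],[0,0,0]],
  [[0,0,-0.045],[0,0,0]],
  [[0.01,0,-0.045],[0,0,0]],
  [[0.025,-0.003,-0.034],[0,0,0]],
])

```text
clock: 4.57
position: [0.6139, 0.1618, 0.193]
orientation: [-0.672, 0.741, -0.001, 0.003]
contact_force: [0.3, 1.0, -0.3]
width: 0.0503
grip_force: 31.5
```

>>> arm_command([
  [[0.04,-0.005,0],[0,0,0]],
  [[0.04,-0.005,0],[0,0,0]],
  [[0.03,-0.005,0],[0,0,0]],
  [[0.015,0,0],[0,0,0]],
  [[0,0,0],[0,0,0]],
])

```text
clock: 4.98
position: [0.6147, 0.0572, 0.1896]
orientation: [-0.67, 0.742, -0.0, 0.001]
contact_force: [-0.3, -0.4, -0.7]
width: 0.0502
grip_force: 31.5
```

>>> arm_command([
  [[0,0,0],[0,0,0]],
  [[0,0,0],[0,0,0]],
])

```text
clock: 5.15
position: [0.615, 0.06, 0.1887]
orientation: [-0.671, 0.741, -0.0, 0.001]
contact_force: [0.0, -0.5, -0.3]
width: 0.0504
grip_force: 31.5
```

```bash
python3 - <<'E'
from h import *
C=cam("wrist");i=bot.grab_frame("wrist");cv2.imwrite("pics/w2.png",i[:,:,::-1])
print(bot.read_state()['position'],proj(C,[.606,-.035,.054]))
E
```

```text
[0.61501177 0.06030628 0.18844994] [321.83321035 100.20559762]
```

View pics/w2.png

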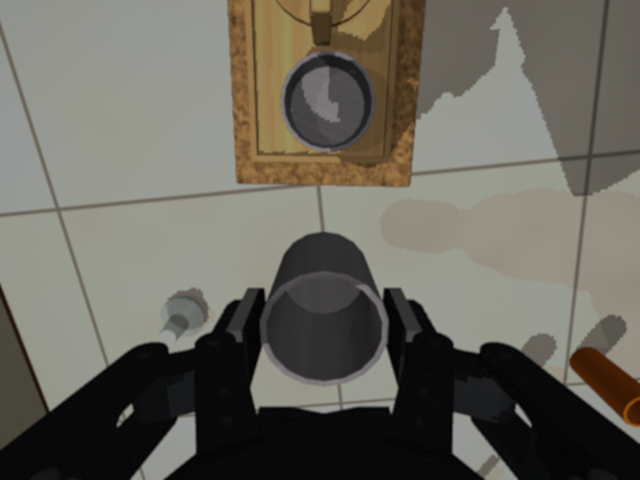

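Large cup rim at (328,102), held medium cup rim at (324,327), upright in the fingers. The mat's end edge is at row 185 and a caddy post at (320,30).

```bash
python3 - <<'E'
from h import *
C=cam("wrist");s=bot.read_state();M=R.from_quat(s['orientation']).as_matrix()
L=ray(C,(328,102),.054)
for zr in(.2045,.2075):
    h=ray(C,(324.5,327),zr);print("held",h,s['position'])
print(L,(M.T@(L-h)/.8).round(4))
for a,b in(((229,0),(237,185)),((425,0),(410,185))):
    p=ray(C,a,.003)-ray(C,b,.003);print(ray(C,a,.003).round(4),ray(C,b,.003).round(4),np.degrees(np.arctan2(-p[1],-p[0])))
for a,b in(((249,0),(257,155)),((400,0),(386,155))):
    p=ray(C,a,.015)-ray(C,b,.015);print(np.degrees(np.arctan2(-p[1],-p[0])))
E
```

```text
held [0.6137677  0.06171497 0.2045    ] [0.61501177 0.06030628 0.18844994]
held [0.61360152 0.05994788 0.2075    ] [0.61501177 0.06030628 0.18844994]
[ 0.60162959 -0.03307809  0.054     ] [0.1173 0.0036 0.1918]
[ 0.6723 -0.1207  0.003 ] [0.6907 0.0261 0.003 ] 82.88333930684792
[ 0.5162 -0.1054  0.003 ] [0.5324 0.0417 0.003 ] 83.69896125930507
84.35262991662744
81.94378097277583
```

>>> arm_command([
  [[0.04,0.003,0],[0,0,0]],
  [[0.045,0,0],[0,0,0]],
  [[0.032,0,0],[0,0,0]],
  [[0,0,0],[0,0,0]],
  [[0,0,0.02],[0,0,0]],
])

```text
clock: 5.62
position: [0.6051, -0.0338, 0.175]
orientation: [-0.671, 0.741, -0.002, 0.002]
contact_force: [0.5, 0.3, 0.2]
width: 0.0504
grip_force: 31.5
```

>>> arm_command([
  [[0,0,0.03],[0,0,0]],
  [[0,0,0.03],[0,0,0]],
  [[0,0,0.02],[0,0,0]],
  [[0,0,0],[0,0,0]],
  [[0,0,0],[0,0,0]],
])

```text
clock: 6.03
position: [0.6031, -0.0327, 0.1076]
orientation: [-0.672, 0.741, 0.0, -0.001]
contact_force: [0.1, 0.5, 0.7]
width: 0.0502
grip_force: 31.5
```

```bash
python3 - <<'E'
from h import *
C=cam("wrist");print(bot.read_state()['position'],go([.6022,-.0337,.0]))
i=bot.grab_frame("wrist");S=bot.grab_frame("side")[200:380,270:500]
cv2.imwrite("pics/w3.png",np.hstack([cv2.resize(i,(400,300)),cv2.resize(S,(383,300))])[:,:,::-1])
E
```

```text
[ 0.60305153 -0.03271355  0.10761451] (array([0.0012, 0.0007, 0.1345]), None)
```

View pics/w3.png

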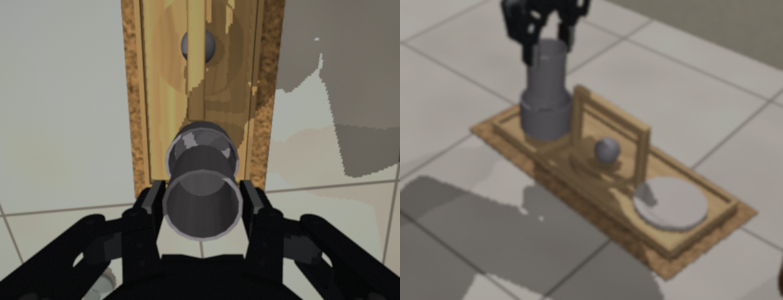

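The medium cup (left panel, rim at 202,205) hangs over the large cup. The side panel shows it upright and centred. I lower it.

>>> arm_command([
  [[0.001,0,0.02],[0,0,0]],
  [[0,0,0.02],[0,0,0]],
  [[0,0,0.015],[0,0,0]],
  [[0,0,0.007],[0,0,0]],
  [[0,0,0],[0,0,0]],
])

```text
clock: 6.55
position: [0.6031, -0.0341, 0.0584]
orientation: [-0.671, 0.741, 0.0, -0.0]
contact_force: [-0.2, 0.2, -0.5]
width: 0.0502
grip_force: 31.5
```

>>> arm_command([
  [[0,0,0.002],[0,0,0]],
  [[0,0,0.002],[0,0,0]],
  [[0,0,0],[0,0,0]],
])

```text
clock: 6.8
position: [0.6036, -0.0342, 0.0561]
orientation: [-0.671, 0.741, -0.0, 0.001]
contact_force: [-0.2, 0.4, -0.6]
width: 0.0501
grip_force: 31.5
```

>>> arm_command([
  [[0,0,0],[0,0,0]],
  [[0,0,0],[0,0,0]],
  [[0,0,0],[0,0,0]],
  [[0,0,-0.01],[0,0,0]],
  [[0,0,-0.03],[0,0,0]],
], grip=62)

```text
clock: 7.22
position: [0.6008, -0.0346, 0.0849]
orientation: [-0.671, 0.742, 0.002, -0.002]
contact_force: [-0.2, -0.2, 0.8]
width: 0.062
grip_force: 0.0
```

>>> arm_command([
  [[0,0,-0.05],[0,0,0]],
  [[0,0,-0.05],[0,0,0]],
  [[0,0,-0.03],[0,0,0]],
  [[0,0,0],[0,0,0]],
  [[0,0,0],[0,0,0]],
])

```text
clock: 7.63
position: [0.604, -0.0341, 0.1941]
orientation: [-0.671, 0.741, -0.001, 0.002]
contact_force: [-1.0, 0.4, -0.7]
width: 0.0619
grip_force: 0.0
```

```bash
python3 - <<'E'
from h import *
C=cam("wrist");print(bot.read_state()['position'],go([.423,.2605,.19]))
i=bot.grab_frame("wrist")
cv2.imwrite("pics/w4.png",i[:,:,::-1])
E
```

```text
[ 0.60403417 -0.03410476  0.19413608] (array([-0.344 ,  0.2617,  0.0045]), None)
```

View pics/w4.png

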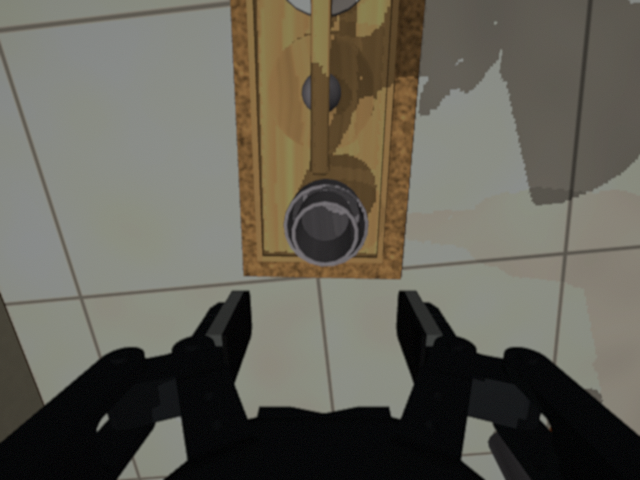

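The medium cup is nested in the large one, its rim centred at (326,233). The ball sits at (321,93) under the bar, which runs from (320,0) to (320,172).

```bash
python3 - <<'E'
from h import *
C=cam("wrist");print(ray(C,(326,233),.073),[ray(C,p,.095).round(4) for p in((320.3,5),(320,172))])
E
```

```text
[ 0.60043155 -0.03339562  0.073     ] [array([ 0.5898, -0.1784,  0.095 ]), array([ 0.5998, -0.082 ,  0.095 ])]
```

>>> arm_command([
  [[-0.03,0.023,0],[0,0,0]],
  [[-0.038,0.029,0],[0,0,0]],
  [[-0.038,0.029,0],[0,0,0]],
  [[-0.038,0.029,0],[0,0,0]],
  [[-0.038,0.029,0],[0,0,0]],
])

```text
clock: 8.1
position: [0.505, 0.1222, 0.19]
orientation: [-0.671, 0.742, 0.0, -0.001]
contact_force: [0.9, 1.7, 0.7]
width: 0.0617
grip_force: 0.0
```

>>> arm_command([
  [[-0.038,0.029,0],[0,0,0]],
  [[-0.038,0.029,0],[0,0,0]],
  [[-0.038,0.029,0],[0,0,0]],
  [[-0.038,0.029,0],[0,0,0]],
  [[-0.01,0.008,0],[0,0,0]],
])

```text
clock: 8.52
position: [0.4186, 0.2631, 0.1904]
orientation: [-0.672, 0.741, 0.0, -0.001]
contact_force: [0.1, -0.4, 0.3]
width: 0.0619
grip_force: 0.0
```

>>> arm_command([
  [[0,0,0],[0,0,0]],
  [[0,0,0],[0,0,0]],
  [[0,0,0],[0,0,0]],
], grip=58)

```text
clock: 8.77
position: [0.4209, 0.2596, 0.1906]
orientation: [-0.671, 0.741, -0.0, -0.001]
contact_force: [0.6, -0.7, -0.3]
width: 0.058
grip_force: 0.0
```

```bash
python3 - <<'E'
from h import *
C=cam("wrist");print(bot.read_state()['position'],proj(C,[.4225,.261,.075]))
i=bot.grab_frame("wrist")
cv2.imwrite("pics/w5.png",i[:,:,::-1])
E
```

```text
[0.42090966 0.25961148 0.1905957 ] [320.16265466 235.91603619]
```

View pics/w5.png

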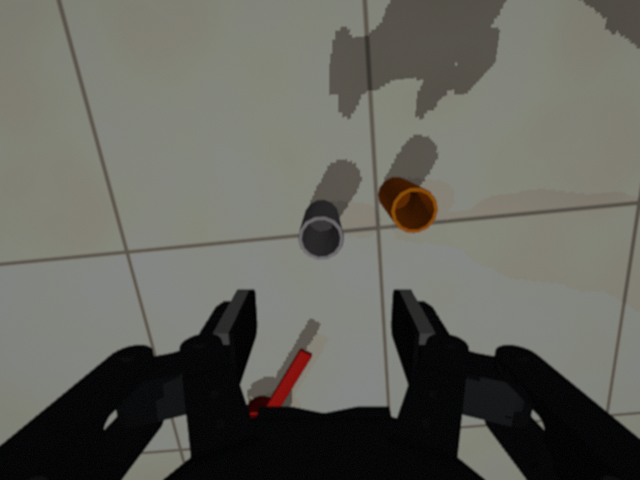

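Small cup rim at (322,237), the orange one at (414,209) about 70 mm away, clear of the fingers at this opening. The scoop handle is at (290,380), low down.

```bash
python3 - <<'E'
from h import *
C=cam("wrist");p=ray(C,(322,237),.075);print(p,go([p[0],p[1],.057]))
E
```

```text
[0.42149758 0.26189371 0.075     ] (array([-0.0033, -0.0002,  0.1672]), None)
```

>>> arm_command([
  [[-0.003,0,0.025],[0,0,0]],
  [[0,0,0.045],[0,0,0]],
  [[0,0,0.045],[0,0,0]],
  [[0,0,0.035],[0,0,0]],
  [[0,0,0.017],[0,0,0]],
])

```text
clock: 9.23
position: [0.4204, 0.2598, 0.0541]
orientation: [-0.67, 0.742, -0.0, -0.003]
contact_force: [0.1, -0.5, -0.4]
width: 0.0582
grip_force: 0.0
```

>>> arm_command([
  [[0,0,0],[0,0,0]],
  [[0,0,0],[0,0,0]],
  [[0,0,0],[0,0,0]],
  [[0,0,0],[0,0,0]],
  [[0,0,0],[0,0,0]],
], grip=25, grip_force=30)

```text
clock: 9.65
position: [0.4219, 0.2633, 0.059]
orientation: [-0.671, 0.741, 0.0, 0.001]
contact_force: [-0.9, 0.5, -0.6]
width: 0.0332
grip_force: 31.8
```

>>> arm_command([
  [[0,0,-0.02],[0,0,0]],
  [[0,0,-0.04],[0,0,0]],
  [[0,0,-0.05],[0,0,0]],
  [[0,0,-0.05],[0,0,0]],
  [[0,0,-0.04],[0,0,0]],
])

```text
clock: 10.07
position: [0.4217, 0.2631, 0.2219]
orientation: [-0.671, 0.741, 0.0, 0.002]
contact_force: [1.2, 0.9, -1.6]
width: 0.0327
grip_force: 31.8
```

```bash
python3 - <<'E'
from h import *
s=bot.read_state();print(s['position'],s['width'],s['grip_force'],go([.600,.04,.216]))
E
```

```text
[0.42165952 0.26306211 0.22189741] 0.032717670199243085 31.81133216188755 (array([ 0.2555, -0.2494,  0.0072]), None)
```

>>> arm_command([
  [[0.02,-0.02,0],[0,0,0]],
  [[0.032,-0.031,0],[0,0,0]],
  [[0.032,-0.031,0],[0,0,0]],
  [[0.032,-0.031,0],[0,0,0]],
  [[0.032,-0.031,0],[0,0,0]],
])

```text
clock: 10.48
position: [0.525, 0.1324, 0.2191]
orientation: [-0.671, 0.741, -0.0, 0.001]
contact_force: [1.4, 1.9, -0.4]
width: 0.0328
grip_force: 31.8
```

>>> arm_command([
  [[0.032,-0.031,0],[0,0,0]],
  [[0.032,-0.031,0],[0,0,0]],
  [[0.028,-0.028,0],[0,0,0]],
  [[0.015,-0.015,0],[0,0,0]],
  [[0,0,0],[0,0,0]],
])

```text
clock: 10.9
position: [0.6009, 0.0373, 0.2181]
orientation: [-0.67, 0.742, -0.0, 0.0]
contact_force: [-0.1, 0.7, -0.3]
width: 0.0323
grip_force: 31.8
```

>>> arm_command([
  [[0,0,0],[0,0,0]],
  [[0,0,0],[0,0,0]],
  [[0,0,0],[0,0,0]],
])

```text
clock: 11.15
position: [0.5989, 0.0407, 0.2183]
orientation: [-0.671, 0.741, -0.0, 0.0]
contact_force: [0.1, 0.3, 1.2]
width: 0.0327
grip_force: 31.8
```

```bash
python3 - <<'E'
from h import *
C=cam("wrist");print(bot.read_state()['position'],proj(C,[.6004,-.0334,.073]))
i=bot.grab_frame("wrist")
cv2.imwrite("pics/w6.png",i[:,:,::-1])
E
```

```text
[0.59885006 0.04068246 0.21828412] [310.99415324 131.63132033]
```

View pics/w6.png

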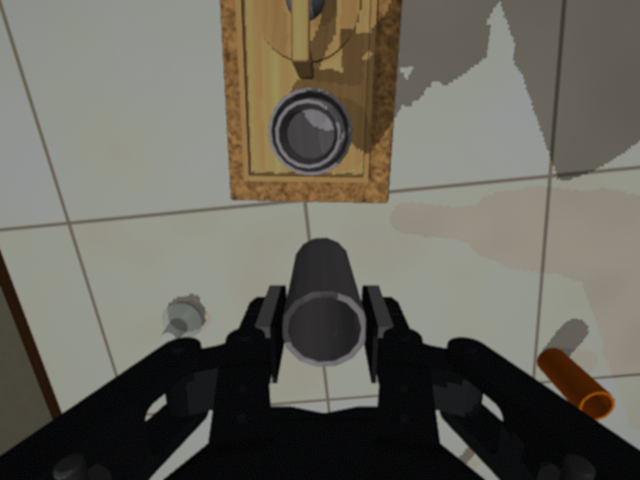

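Medium cup mouth at (309,133) inside the large rim (310,131). The held small cup's rim is at (324,327), upright.

```bash
python3 - <<'E'
from h import *
C=cam("wrist");s=bot.read_state();M=R.from_quat(s['orientation']).as_matrix()
L=ray(C,(309.3,133),.073);h=ray(C,(324.3,327.5),s['position'][2]+.0175);print(L,h,s['position'])
print((M.T@(L-h)/.8).round(4))
E
```

```text
[ 0.60188433 -0.03239434  0.073     ] [0.59764906 0.04157478 0.23580285] [0.59887754 0.04080781 0.21830285]
[ 0.0916 -0.0142  0.2035]
```

>>> arm_command([
  [[0.03,-0.006,0],[0,0,0]],
  [[0.035,-0.008,0],[0,0,0]],
  [[0.02,0,0],[0,0,0]],
  [[0.007,0,0],[0,0,0]],
  [[0,0,0.02],[0,0,0]],
])

```text
clock: 11.62
position: [0.6046, -0.0347, 0.205]
orientation: [-0.671, 0.741, -0.002, 0.002]
contact_force: [0.8, 1.2, 1.1]
width: 0.033
grip_force: 31.8
```

>>> arm_command([
  [[0,0,0.03],[0,0,0]],
  [[0,0,0.03],[0,0,0]],
  [[0,0,0.016],[0,0,0]],
  [[0,0,0],[0,0,0]],
  [[0,0,0],[0,0,0]],
])

```text
clock: 12.03
position: [0.6028, -0.0336, 0.1409]
orientation: [-0.672, 0.741, 0.0, -0.0]
contact_force: [0.4, -0.0, -0.2]
width: 0.0326
grip_force: 31.7
```

```bash
python3 - <<'E'
from h import *
C=cam("wrist");print(bot.read_state()['position'],go([.6028,-.0338,0]))
i=bot.grab_frame("wrist");S=bot.grab_frame("side")[180:360,270:500]
cv2.imwrite("pics/w7.png",np.hstack([cv2.resize(i[100:400,100:500],(400,300)),cv2.resize(S,(383,300))])[:,:,::-1])
E
```

```text
[ 0.60284713 -0.03357968  0.14093734] (array([ 2.000e-04, -1.000e-04,  1.762e-01]), None)
```

View pics/w7.png

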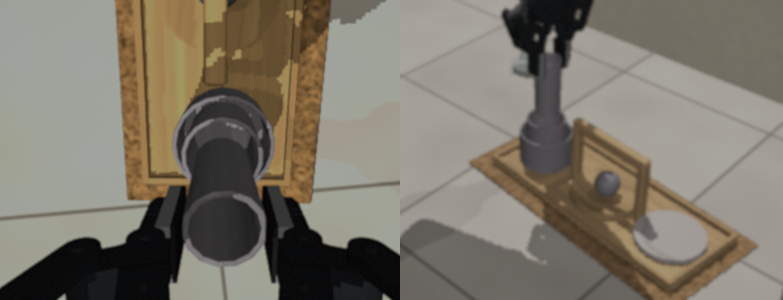

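The small cup is aligned over the medium one, with the nest and ball undisturbed. I lower it.

>>> arm_command([
  [[0,0,0.01],[0,0,0]],
  [[0,0,0.015],[0,0,0]],
  [[0,0,0.02],[0,0,0]],
  [[0,0,0.02],[0,0,0]],
  [[0,0,0.01],[0,0,0]],
])

```text
clock: 12.55
position: [0.6025, -0.0343, 0.0796]
orientation: [-0.671, 0.741, 0.0, -0.0]
contact_force: [-0.8, -0.6, -1.0]
width: 0.033
grip_force: 31.8
```

>>> arm_command([
  [[0,0,0.003],[0,0,0]],
  [[0,0,0.002],[0,0,0]],
  [[0,0,0.001],[0,0,0]],
  [[0,0,0],[0,0,0]],
])

```text
clock: 12.88
position: [0.6037, -0.0342, 0.0769]
orientation: [-0.671, 0.741, -0.0, 0.001]
contact_force: [0.6, 0.1, -0.6]
width: 0.0329
grip_force: 31.8
```

>>> arm_command([
  [[0,0,0],[0,0,0]],
  [[0,0,0],[0,0,0]],
  [[0,0,0],[0,0,0]],
  [[0,0,-0.01],[0,0,0]],
  [[0,0,-0.03],[0,0,0]],
], grip=50)

```text
clock: 13.3
position: [0.6009, -0.0346, 0.1058]
orientation: [-0.671, 0.742, 0.002, -0.002]
contact_force: [-0.0, 0.3, -0.1]
width: 0.0499
grip_force: 0.0
```

>>> arm_command([
  [[0,0,-0.045],[0,0,0]],
  [[0,0,-0.05],[0,0,0]],
  [[0,0,-0.03],[0,0,0]],
  [[0,0,0],[0,0,0]],
  [[0,0,0],[0,0,0]],
])

```text
clock: 13.72
position: [0.604, -0.0341, 0.211]
orientation: [-0.671, 0.741, -0.001, 0.002]
contact_force: [-0.4, -0.2, -0.8]
width: 0.0501
grip_force: 0.0
```

```bash
python3 - <<'E'
from h import *
print(bot.read_state()['position'],go([.5925,-.139,.21]))
E
```

```text
[ 0.60402949 -0.03411315  0.21097316] (array([0.1319, 0.0014, 0.001 ]), None)
```

>>> arm_command([
  [[0.025,0,0],[0,0,0]],
  [[0.04,0.001,0],[0,0,0]],
  [[0.04,0,0],[0,0,0]],
  [[0.02,0,0],[0,0,0]],
  [[0.007,0,0],[0,0,0]],
])

```text
clock: 14.13
position: [0.5906, -0.1415, 0.2071]
orientation: [-0.67, 0.742, 0.001, -0.001]
contact_force: [1.0, -0.0, -0.7]
width: 0.05
grip_force: 0.0
```

>>> arm_command([
  [[0,0,0],[0,0,0]],
  [[0,0,0],[0,0,0]],
  [[0,0,0],[0,0,0]],
  [[0,0,0],[0,0,0]],
])

```text
clock: 14.47
position: [0.5919, -0.1383, 0.2079]
orientation: [-0.672, 0.741, 0.0, -0.0]
contact_force: [-1.4, 0.2, 0.0]
width: 0.0499
grip_force: 0.0
```

```bash
cat > bar.py <<'E'
from h import *
C=cam("wrist");s=bot.read_state();i=bot.grab_frame("wrist");cv2.imwrite("pics/w8.png",i[:,:,::-1])
print(s['position'],"pred grip",proj(C,[.593,-.139,.095]),"ends",proj(C,[.599,-.081,.095]),proj(C,[.587,-.197,.095]))
M=R.from_quat(s['orientation']).as_matrix();print("yaw y",np.degrees(np.arctan2(M[1,1],M[0,1])))
e=cv2.Canny(cv2.GaussianBlur(cv2.cvtColor(i,cv2.COLOR_RGB2GRAY),(3,3),0),25,70)
for l in sorted(np.ravel(x).tolist() for x in cv2.HoughLinesP(e,1,np.pi/360,40,minLineLength=45,maxLineGap=8)):
    if abs(l[2]-l[0])<.25*abs(l[3]-l[1]) and 200<l[0]<450: 
        a,b=ray(C,l[:2],.095),ray(C,l[2:],.095);d=a-b;d*=np.sign(d[1]);print(l,a[:2].round(4),b[:2].round(4),np.degrees(np.arctan2(d[1],d[0])).round(1))
E
python3 bar.py
```

```text
[ 0.59191192 -0.13833071  0.20791408] pred grip [320.61417503 233.98504418] ends [320.39545831 304.82778852] [320.86214647 153.66664745]
yaw y 174.37140697490236
[234, 18, 245, 281] [ 0.6332 -0.2854] [ 0.6551 -0.107 ] 83.0
[251, 182, 255, 228] [ 0.6386 -0.1823] [ 0.6409 -0.1483] 86.1
[252, 104, 256, 214] [ 0.6298 -0.2339] [ 0.6386 -0.1588] 83.3
[256, 47, 264, 289] [ 0.6219 -0.2677] [ 0.6414 -0.0989] 83.4
[261, 84, 262, 139] [ 0.622  -0.2456] [ 0.6264 -0.2108] 82.7
[263, 153, 264, 198] [ 0.6271 -0.2014] [ 0.631  -0.1699] 82.9
[265, 227, 267, 285] [ 0.6334 -0.1484] [ 0.6386 -0.102 ] 83.6
[311, 199, 311, 154] [ 0.5973 -0.1659] [ 0.5939 -0.1974] 83.8
[324, 303, 324, 232] [ 0.596  -0.0823] [ 0.5903 -0.1403] 84.4
[325, 219, 325, 171] [ 0.5886 -0.1501] [ 0.5853 -0.1848] 84.5
[345, 222, 347, 177] [ 0.5742 -0.1464] [ 0.5701 -0.1791] 82.9
[345, 303, 352, 355] [ 0.5795 -0.0807] [ 0.5775 -0.0327] 92.3
[366, 349, 373, 234] [ 0.5656 -0.0373] [ 0.5542 -0.1352] 83.3
[373, 342, 391, 52] [ 0.5595 -0.0433] [ 0.5354 -0.2564] 83.6
[375, 246, 386, 50] [ 0.5532 -0.1256] [ 0.5386 -0.2578] 83.7
[377, 169, 384, 46] [ 0.5486 -0.1826] [ 0.5398 -0.2603] 83.5
[381, 328, 384, 248] [ 0.5523 -0.0556] [ 0.5465 -0.1234] 85.1
[384, 238, 388, 178] [ 0.5462 -0.1313] [ 0.5411 -0.1755] 83.5
[388, 264, 389, 215] [ 0.5441 -0.1102] [ 0.5416 -0.1485] 86.3
[390, 265, 391, 185] [ 0.5427 -0.1093] [ 0.5392 -0.1704] 86.8
[392, 230, 392, 184] [ 0.5399 -0.1369] [ 0.5385 -0.171 ] 87.5
[393, 230, 396, 182] [ 0.5392 -0.1368] [ 0.5356 -0.1721] 84.1
[394, 230, 400, 177] [ 0.5385 -0.1367] [ 0.5326 -0.1754] 81.4
[397, 287, 412, 109] [ 0.538  -0.0904] [ 0.5229 -0.2202] 83.3
[412, 101, 418, 23] [ 0.5227 -0.2253] [ 0.5177 -0.2713] 83.7
```

```bash
python3 - <<'E'
import cv2
i=cv2.imread("pics/w8.png")
for v in(180,240,270,290):print(v,[int(x) for x in i[v,300:340].mean(1)])
E
```

```text
180 [113, 114, 115, 116, 114, 115, 114, 113, 113, 109, 102, 108, 117, 121, 123, 121, 122, 122, 121, 120, 119, 120, 120, 119, 112, 100, 88, 96, 106, 108, 108, 101, 80, 64, 61, 63, 65, 68, 67, 67]
240 [102, 103, 107, 110, 112, 115, 116, 116, 111, 101, 102, 111, 118, 121, 121, 121, 120, 120, 119, 119, 120, 118, 118, 113, 99, 77, 68, 69, 70, 70, 71, 71, 71, 71, 69, 68, 68, 70, 72, 73]
270 [114, 113, 114, 114, 115, 116, 117, 110, 95, 84, 97, 113, 119, 120, 121, 121, 121, 120, 120, 117, 118, 120, 116, 107, 89, 69, 68, 72, 72, 72, 73, 74, 75, 73, 75, 74, 74, 72, 71, 70]
290 [35, 33, 35, 33, 34, 36, 36, 35, 39, 62, 95, 112, 118, 120, 120, 121, 120, 120, 119, 118, 117, 118, 115, 101, 74, 53, 43, 42, 41, 42, 41, 42, 42, 43, 42, 42, 42, 42, 43, 41]
```

```bash
python3 - <<'E'
from h import *
print(go([.596,-.1393,.069],np.radians(174)))
E
```

```text
(array([ 0.0007, -0.0052,  0.1738]), np.float64(0.008401911834105628))
```

>>> arm_command([
  [[0.001,-0.005,0.03],[0,0,0.008]],
  [[0,0,0.045],[0,0,0]],
  [[0,0,0.045],[0,0,0]],
  [[0,0,0.035],[0,0,0]],
  [[0,0,0.018],[0,0,0]],
])

```text
clock: 14.93
position: [0.5936, -0.1396, 0.0659]
orientation: [-0.669, 0.743, 0.002, -0.002]
contact_force: [-0.5, -0.3, -0.3]
width: 0.0502
grip_force: 0.0
```

>>> arm_command([
  [[0,0,0],[0,0,0]],
  [[0,0,0],[0,0,0]],
  [[0,0,0],[0,0,0]],
  [[0,0,0],[0,0,0]],
  [[0,0,0],[0,0,0]],
], grip=20)

```text
clock: 15.35
position: [0.5967, -0.1403, 0.0714]
orientation: [-0.669, 0.743, -0.001, 0.001]
contact_force: [0.1, -0.0, 0.1]
width: 0.02
grip_force: 0.0
```

```bash
python3 - <<'E'
from h import *
s=bot.read_state();print(s['position'],s['contact_force'],s['width'])
C=cam("wrist");i=bot.grab_frame("wrist")
for z in(.07,.095):print("tcp line",proj(C,[*s['position'][:2],z]).round(1))
for v in range(215,300,12):print(v,[int(x) for x in i[v,295:350:1].mean(1)])
E
```

```text
[ 0.59674751 -0.14034137  0.07135393] [ 0.14545089 -0.02209709  0.05119124] 0.02001789231368579
tcp line [321.3 304. ]
tcp line [320.8 334.6]
215 [131, 132, 133, 133, 134, 133, 134, 133, 133, 133, 132, 131, 128, 110, 83, 71, 75, 83, 89, 93, 94, 93, 93, 93, 93, 94, 93, 92, 92, 91, 91, 92, 92, 91, 92, 92, 92, 91, 92, 91, 91, 91, 90, 88, 87, 82, 77, 74, 83, 96, 95, 82, 73, 72, 71]
227 [131, 132, 132, 132, 133, 133, 133, 134, 134, 134, 134, 135, 129, 111, 83, 71, 77, 83, 89, 93, 93, 94, 93, 93, 94, 94, 92, 93, 93, 92, 92, 93, 91, 93, 91, 91, 92, 91, 91, 91, 90, 90, 90, 88, 84, 80, 74, 75, 94, 105, 100, 86, 73, 71, 71]
239 [133, 133, 132, 133, 132, 133, 133, 133, 134, 134, 134, 135, 127, 99, 70, 67, 76, 82, 88, 92, 92, 91, 91, 93, 93, 92, 93, 92, 92, 91, 91, 92, 92, 91, 91, 91, 91, 92, 91, 90, 90, 89, 90, 86, 83, 79, 72, 65, 69, 72, 73, 73, 72, 74, 73]
251 [131, 132, 133, 132, 132, 132, 132, 134, 134, 127, 105, 79, 67, 58, 58, 67, 76, 83, 88, 92, 93, 94, 92, 92, 93, 91, 92, 92, 93, 92, 92, 91, 92, 90, 90, 92, 90, 91, 91, 91, 91, 90, 89, 85, 82, 78, 69, 61, 61, 64, 66, 65, 65, 66, 65]
263 
[... 214 characters left out ...]
4, 61, 57]
275 [116, 101, 84, 79, 83, 88, 90, 95, 100, 102, 106, 107, 109, 102, 82, 70, 75, 83, 87, 91, 90, 87, 90, 92, 92, 93, 92, 92, 92, 91, 92, 91, 91, 91, 92, 91, 90, 90, 91, 90, 90, 89, 87, 84, 79, 73, 66, 67, 70, 70, 70, 68, 67, 65, 63]
287 [51, 33, 13, 4, 10, 45, 80, 96, 103, 106, 109, 111, 114, 106, 83, 70, 74, 81, 87, 91, 93, 93, 92, 92, 93, 92, 93, 92, 92, 92, 91, 90, 91, 91, 91, 91, 90, 90, 90, 90, 90, 90, 86, 84, 77, 71, 63, 62, 63, 63, 61, 55, 36, 14, 4]
299 [12, 5, 9, 4, 14, 51, 93, 123, 133, 133, 134, 135, 136, 124, 92, 70, 72, 81, 86, 91, 92, 91, 92, 92, 92, 91, 88, 87, 86, 83, 82, 81, 81, 81, 81, 80, 82, 80, 81, 79, 79, 78, 77, 76, 70, 67, 72, 78, 81, 83, 79, 65, 39, 14, 6]
```

Fingers straddle the bar, centred within about 0.5 mm. I close firmly.

>>> arm_command([
  [[0,0,0],[0,0,0]],
  [[0,0,0],[0,0,0]],
  [[0,0,0],[0,0,0]],
  [[0,0,0],[0,0,0]],
  [[0,0,0],[0,0,0]],
], grip=5, grip_force=90)

```text
clock: 15.82
position: [0.5964, -0.1405, 0.071]
orientation: [-0.669, 0.743, -0.001, 0.001]
contact_force: [-1.7, 1.3, 5.5]
width: 0.0105
grip_force: 88.3
```

```bash
python3 - <<'E'
from h import *
s=bot.read_state();print(s['position'],s['contact_force'],s['wrist_torque'],s['width'],s['grip_force'],s['q'])
E
```

```text
[ 0.59644179 -0.14048141  0.07104103] [-1.68273937  1.26417983  5.45268073] [ 0.48159027  0.37521649 -0.22141569] 0.01050362489583908 88.29858183860779 [ 8.71609450e-02  4.01230664e-01 -3.26328646e-01  2.47103401e-04
 -8.41241572e-01 -1.92980660e-01]
```

>>> arm_command([
  [[0,0,-0.001],[0,0,0]],
  [[0,0,-0.003],[0,0,0]],
  [[0,0,-0.005],[0,0,0]],
  [[0,0,-0.007],[0,0,0]],
  [[0,0,-0.009],[0,0,0]],
])

```text
clock: 16.23
position: [0.5949, -0.1405, 0.0893]
orientation: [-0.669, 0.744, 0.001, -0.001]
contact_force: [0.0, -0.3, -5.7]
width: 0.0107
grip_force: 87.8
```

>>> arm_command([
  [[0,0,-0.01],[0,0,0]],
  [[0,0,-0.01],[0,0,0]],
  [[0,0,-0.01],[0,0,0]],
  [[0,0,-0.01],[0,0,0]],
  [[0,0,-0.01],[0,0,0]],
])

```text
clock: 16.65
position: [0.5958, -0.1405, 0.1308]
orientation: [-0.669, 0.743, -0.0, 0.0]
contact_force: [0.6, -0.8, -6.2]
width: 0.0104
grip_force: 87.8
```

>>> arm_command([
  [[0,0,-0.01],[0,0,0]],
  [[0,0,-0.01],[0,0,0]],
  [[0,0,-0.009],[0,0,0]],
  [[0,0,-0.008],[0,0,0]],
  [[0,0,-0.006],[0,0,0]],
])

```text
clock: 17.07
position: [0.5959, -0.1405, 0.1651]
orientation: [-0.669, 0.743, -0.0, 0.0]
contact_force: [0.5, 0.2, -6.2]
width: 0.0104
grip_force: 87.8
```

>>> arm_command([
  [[0,0,-0.004],[0,0,0]],
  [[0,0,-0.002],[0,0,0]],
  [[0,0,-0.001],[0,0,0]],
  [[0,0,0],[0,0,0]],
  [[0,0,0],[0,0,0]],
])

```text
clock: 17.48
position: [0.5955, -0.1405, 0.1693]
orientation: [-0.669, 0.743, 0.0, -0.0]
contact_force: [-0.4, 0.6, -6.9]
width: 0.0103
grip_force: 87.8
```

```bash
cat > st.py <<'E'
from h import *
s=bot.read_state();M=R.from_quat(s['orientation']).as_matrix()
print(s['clock'],s['position'],"F",s['contact_force'].round(1) if hasattr(s['contact_force'],'round') else s['contact_force'],s['width'],"zaxis",M[:,2].round(4),"yaw",np.degrees(np.arctan2(M[1,1],M[0,1])))
C=cam("wrist");i=bot.grab_frame("wrist");cv2.imwrite("pics/cur.png",i[:,:,::-1]);cv2.imwrite("pics/side_cur.png",bot.grab_frame("side")[:,:,::-1])
E
python3 st.py
```

```text
17.4833 [ 0.59550054 -0.140508    0.1692953 ] F [-0.4  0.6 -6.9] 0.010255239007126545 zaxis [-7.e-04  0.e+00 -1.e+00] yaw 173.94320021316068
```

Lifted level, about 99 mm. Next is the slow quarter turn.

>>> arm_command([
  [[0,0,0],[0,0,-0.01]],
  [[0,0,0],[0,0,-0.03]],
  [[0,0,0],[0,0,-0.05]],
  [[0,0,0],[0,0,-0.07]],
  [[0,0,0],[0,0,-0.08]],
])

```text
clock: 18.0
position: [0.5957, -0.1405, 0.1696]
orientation: [0.737, -0.676, -0.0, 0.0]
contact_force: [0.4, -0.8, -6.2]
width: 0.0102
grip_force: 87.8
```

>>> arm_command([
  [[0,0,0],[0,0,-0.08]],
  [[0,0,0],[0,0,-0.08]],
  [[0,0,0],[0,0,-0.08]],
  [[0,0,0],[0,0,-0.08]],
  [[0,0,0],[0,0,-0.08]],
])

```text
clock: 18.42
position: [0.5957, -0.1405, 0.1696]
orientation: [0.834, -0.552, -0.0, 0.0]
contact_force: [-0.1, 0.4, -7.4]
width: 0.0106
grip_force: 87.8
```

>>> arm_command([
  [[0,0,0],[0,0,-0.08]],
  [[0,0,0],[0,0,-0.08]],
  [[0,0,0],[0,0,-0.08]],
  [[0,0,0],[0,0,-0.08]],
  [[0,0,0],[0,0,-0.08]],
])

```text
clock: 18.83
position: [0.5957, -0.1405, 0.1696]
orientation: [0.91, -0.415, -0.0, -0.0]
contact_force: [-0.3, -1.2, -6.9]
width: 0.0099
grip_force: 87.8
```

```bash
python3 st.py
```

```text
18.8333 [ 0.59572753 -0.14050201  0.16961541] F [-0.3 -1.2 -6.9] 0.009904376996407829 zaxis [-1.e-04  0.e+00 -1.e+00] yaw -138.99826536365222
```

>>> arm_command([
  [[0,0,0],[0,0,-0.08]],
  [[0,0,0],[0,0,-0.08]],
  [[0,0,0],[0,0,-0.08]],
  [[0,0,0],[0,0,-0.08]],
  [[0,0,0],[0,0,-0.08]],
])

```text
clock: 19.35
position: [0.5957, -0.1405, 0.1696]
orientation: [0.963, -0.269, -0.0, -0.0]
contact_force: [0.7, -0.2, -6.2]
width: 0.0104
grip_force: 87.8
```

>>> arm_command([
  [[0,0,0],[0,0,-0.08]],
  [[0,0,0],[0,0,-0.08]],
  [[0,0,0],[0,0,-0.08]],
  [[0,0,0],[0,0,-0.08]],
  [[0,0,0],[0,0,-0.07]],
])

```text
clock: 19.77
position: [0.5957, -0.1405, 0.1697]
orientation: [0.993, -0.119, -0.0, -0.0]
contact_force: [-0.9, -0.0, -6.6]
width: 0.0104
grip_force: 87.8
```

>>> arm_command([
  [[0,0,0],[0,0,-0.06]],
  [[0,0,0],[0,0,-0.05]],
  [[0,0,0],[0,0,-0.03]],
  [[0,0,0],[0,0,-0.02]],
  [[0,0,0],[0,0,-0.01]],
])

```text
clock: 20.18
position: [0.5957, -0.1405, 0.1697]
orientation: [0.999, -0.053, -0.0, 0.0]
contact_force: [-0.2, 0.7, -7.1]
width: 0.0105
grip_force: 87.8
```

>>> arm_command([
  [[0,0,0],[0,0,0]],
  [[0,0,0],[0,0,0]],
  [[0,0,0],[0,0,0]],
  [[0,0,0],[0,0,0]],
  [[0,0,0],[0,0,0]],
])

```text
clock: 20.6
position: [0.5957, -0.1405, 0.1697]
orientation: [0.999, -0.053, 0.0, -0.0]
contact_force: [-0.3, -0.8, -7.3]
width: 0.0102
grip_force: 87.8
```

```bash
python3 st.py; cat > fin.py <<'E'
from h import *
def lines(i,C,z,lo,hi,box=None):
    e=cv2.Canny(cv2.GaussianBlur(cv2.cvtColor(i,cv2.COLOR_RGB2GRAY),(3,3),0),25,70)
    for l in sorted(np.ravel(x).tolist() for x in cv2.HoughLinesP(e,1,np.pi/360,30,minLineLength=35,maxLineGap=8)):
        a,b=ray(C,l[:2],z),ray(C,l[2:],z);m=(a+b)/2;d=a-b;an=np.degrees(np.arctan2(d[1],d[0]))%180
        if abs(m[0]-.595)<.19 and abs(m[1]+.14)<.19:print(l,m[:2].round(3),an.round(1))
T=cam("top");i=bot.grab_frame("top");cv2.imwrite("pics/top_cur.png",i[:,:,::-1])
print("top");lines(i,T,.115,0,180)
print("wrist");C=cam("wrist");lines(bot.grab_frame("wrist"),C,.115,0,180)
g=np.array([.5957,-.1405]);cx=np.array([-np.sin(np.radians(84)),np.cos(np.radians(84))])
for s in(1,-1):print("cup rims",[proj(T,[*(g+s*.105*cx),z]).round(1) for z in(.154,.173,.192)])
print("ball top/side",proj(T,[*g,.128]),proj(cam("side"),[*g,.128]))
E
python3 fin.py
```

```text
20.6 [ 0.59572081 -0.14048601  0.16971674] F [-0.3 -0.8 -7.3] 0.010216082875469816 zaxis [ 0.  0. -1.] yaw -96.06775541654734
top
[340, 102, 345, 152] [ 0.769 -0.028] 4.3
[344, 195, 357, 263] [ 0.548 -0.04 ] 9.4
[346, 172, 410, 210] [ 0.628 -0.099] 57.6
[351, 105, 357, 154] [ 0.763 -0.052] 5.3
[351, 211, 358, 252] [ 0.542 -0.048] 8.2
[355, 203, 372, 300] [ 0.502 -0.065] 8.4
[360, 173, 400, 170] [ 0.669 -0.104] 93.8
[365, 201, 404, 235] [ 0.57 -0.11] 47.1
[367, 258, 425, 260] [ 0.484 -0.131] 87.4
[368, 242, 373, 176] [ 0.59  -0.082] 174.2
[369, 278, 421, 284] [ 0.439 -0.127] 82.8
[372, 184, 407, 217] [ 0.607 -0.122] 44.6
[380, 221, 431, 259] [ 0.524 -0.152] 51.7
[380, 257, 446, 260] [ 0.485 -0.166] 86.8
[380, 279, 412, 236] [ 0.488 -0.132] 142.1
[388, 271, 395, 231] [ 0.501 -0.123] 168.2
[395, 257, 407, 222] [ 0.525 -0.143] 159.3
[397, 275, 407, 223] [ 0.505 -0.144] 167.1
[406, 282, 410, 233] [ 0.487 -0.156] 173.1
[415, 109, 438, 146] [ 0.766 -0.206] 28.3
[426, 240, 427, 275] [ 0.487 -0.193] 179.0
[429, 259, 431, 311] [ 0.431 -0.198] 179.5
[442, 236, 447, 174] [ 0.597 -0.236] 172.5
[4
[... 5403 characters left out ...]
] 91.4
[472, 203, 477, 246] [ 0.607 -0.229] 7.1
[475, 128, 510, 155] [ 0.652 -0.238] 49.9
[477, 187, 517, 164] [ 0.634 -0.241] 115.7
[482, 190, 508, 129] [ 0.643 -0.239] 157.4
[489, 262, 511, 155] [ 0.614 -0.243] 170.5
[493, 302, 521, 132] [ 0.607 -0.247] 173.2
[494, 299, 515, 174] [ 0.597 -0.246] 173.0
[516, 173, 614, 163] [ 0.634 -0.278] 89.8
[521, 268, 560, 288] [ 0.57  -0.269] 57.2
[556, 400, 608, 395] [ 0.48  -0.302] 90.8
[558, 403, 617, 398] [ 0.478 -0.306] 90.0
cup rims [array([397.7, 252.6]), array([399.1, 251.1]), array([400.5, 249.5])]
cup rims [array([404.7, 151.2]), array([406.1, 148.1]), array([407.6, 144.9])]
ball top/side [399.42467968 204.11764104] [398.5781149  250.55043778]
```

```bash
python3 - <<'E'
from h import *
S=cam("side");C=cam("wrist");g=np.array([.5957,-.1405]);u=np.array([-np.sin(np.radians(83.9)),np.cos(np.radians(83.9))])
for n,K,f in(("side",S,"side_cur"),("wrist",C,"cur")):
    if n=="wrist":i=bot.grab_frame("wrist")[:,:,::-1].copy()
    else:i=bot.grab_frame("side")[:,:,::-1].copy()
    b=proj(K,[*g,.128]);print(n,"ball pred",b.round(),"cups base/top",[proj(K,[*(g+.105*u),z]).round() for z in(.109,.154,.173,.192)])
    h=cv2.cvtColor(i,cv2.COLOR_BGR2HSV);m=((h[...,1]<70)&(h[...,2]>35)).astype(np.uint8)
    m=cv2.morphologyEx(m,cv2.MORPH_OPEN,np.ones((3,3)))
    k,_,st,ce=cv2.connectedComponentsWithStats(m)
    for j in range(1,k):
        if 60<st[j,4]<12000 and np.hypot(*(ce[j]-b))<170:print(st[j].tolist(),ce[j].round(1))
    v=int(b[1])
    for dv in (-8,0,8):print(v+dv,[(int(x[1]),int(x[2])) for x in h[v+dv,int(b[0])-28:int(b[0])+29:2]])
E
```

```text
side ball pred [399. 251.] cups base/top [array([358., 280.]), array([359., 260.]), array([359., 251.]), array([359., 242.])]
[390, 143, 36, 8, 205] [407.5 146.6]
[383, 218, 22, 22, 134] [397.  229.5]
[390, 243, 16, 17, 214] [397.2 251.1]
242 [(18, 159), (19, 148), (30, 127), (108, 90), (104, 93), (104, 101), (106, 96), (105, 104), (103, 102), (102, 128), (95, 150), (92, 163), (92, 164), (90, 161), (89, 158), (94, 158), (95, 161), (92, 163), (91, 165), (92, 166), (93, 131), (79, 84), (106, 89), (103, 97), (97, 100), (25, 142), (14, 167), (15, 166), (14, 166)]
250 [(18, 70), (84, 115), (101, 116), (105, 90), (106, 96), (101, 98), (100, 122), (97, 153), (96, 152), (94, 141), (21, 86), (10, 80), (6, 83), (8, 92), (8, 96), (8, 95), (8, 90), (12, 88), (90, 142), (95, 151), (96, 151), (95, 150), (99, 136), (105, 100), (100, 117), (79, 113), (46, 105), (22, 104), (16, 109)]
258 [(12, 65), (12, 64), (7, 71), (10, 105), (78, 101), (104, 98), (102, 125), (97, 150), (98, 149), (96, 151), (98, 135), (81, 76), (19, 66), (8, 67), (11, 70), (15, 69), (69, 81), (100, 120), (96, 146), (94, 152), (96,
[... 663 characters left out ...]
67), (9, 59), (24, 54), (120, 87), (133, 98)]
267 [(124, 166), (93, 121), (9, 85), (8, 94), (10, 103), (9, 109), (10, 104), (114, 132), (122, 165), (108, 167), (106, 166), (106, 166), (109, 166), (109, 166), (109, 166), (109, 166), (110, 165), (111, 166), (112, 166), (114, 165), (113, 167), (121, 164), (130, 141), (77, 96), (9, 88), (9, 84), (13, 76), (12, 64), (31, 58)]
275 [(126, 148), (45, 97), (8, 94), (8, 101), (12, 110), (9, 115), (11, 114), (110, 130), (122, 165), (109, 166), (107, 167), (106, 166), (108, 166), (108, 166), (110, 165), (108, 167), (109, 166), (113, 167), (112, 166), (112, 166), (113, 167), (123, 164), (129, 140), (90, 88), (10, 74), (7, 72), (7, 71), (11, 67), (9, 59)]
```

```bash
python3 - <<'E'
from h import *
K=cam("side");i=bot.grab_frame("side")[:,:,::-1];h=cv2.cvtColor(i.copy(),cv2.COLOR_BGR2HSV)
for v in(236,240,246,252,258,266,274):print(v,"".join('#' if x[1]<60 and x[2]<120 else '.' for x in h[v,325:395]))
g=np.array([.5957,-.1405]);u=np.array([-np.sin(np.radians(83.9)),np.cos(np.radians(83.9))]);c=g+.105*u;r=K[0][:2,0]/np.hypot(*K[0][:2,0])
for R_,z in((.0175,.192),(.026,.173),(.035,.154)):print(z,[(proj(K,[*(c+s*R_*r),z])-[325,0]).round(1) for s in(-1,1)])
print(bot.read_state()['qd'],bot.read_state()['clock'])
E
```

```text
236 ..................................................#.........#.........
240 ...........................#############..............................
246 ........................####################.......................###
252 ....................############################.................#####
258 .................####################################...............##
266 ...............########################################...............
274 ...............#######################################................
0.192 [array([ 24.1, 242.4]), array([ 44.4, 242. ])]
0.173 [array([ 19.1, 251.5]), array([ 48.9, 251.1])]
0.154 [array([ 13.9, 260.5]), array([ 53.6, 259.9])]
[-0.00045305 -0.00145712 -0.00018008  0.00025744 -0.00090147  0.00093889] 20.95
```

The silhouette steps match the predicted rims at all three heights, so the cups are fully nested and upright. The ball is central and the arm is still, so I hand in.

```bash
python3 -c "
from station import bot
print(bot.close_job())"
```

```text
the job is handed in; nothing more can be done
None
```

I handed the job in with the three cups nested upright and the caddy held level about 10 cm above the mat, turned a quarter turn to within 1° of square, with the ball centred in its dish to about 3 mm; I never touched the bottle, stopper or scoop.

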